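# Turn over coated test panels and put them away in the drying tray

## Robot

A 6-joint arm with a two-finger parallel gripper is mounted at the origin on a cart in front of the work surface, level with it; the furniture and walls round the work are solid. World frame = base frame: x ahead of the robot, y to its left, z up, the work surface at z = 0. Lengths are in m, angles in degrees, forces in N, time in s.
With the tool pointing down it reaches from about 0.25 to 0.725 m from the base axis. Payload 9.7 kg.
Tool frame: the origin (TCP) lies at the very end of the fingers, on their centre line; the grasp point (between the pads) lies 19 mm behind it; z points along the fingers, y is the line along which they close (so a half turn about z gives the same grasp; the last joint's range is limited). The gripper opens to 85 mm and grips with 20 to 120 N. Pads are 22 mm wide; open, the fingers measure 114 mm over their backs; the gripper's body (76 mm by 85 mm) begins 54 mm behind the grasp point. The pads swing forward as they close: fully open they stand 13 mm farther back than shut.
Start: joints at [65.89, 4.979, 10.078, 95.1, 0, 90], TCP at [0.225, 0.502, 0.194] pointing down, gripper open.
Joint ranges: [-179.16, 179.16], [-48.56, 103.87], [-65.8, 70.77], [-126.05, 130.52], [-82.76, 87.17], [-180, 180]. Speed limits (degrees/s): [127.2, 127.2, 147.25, 180, 180, 180].

## Interface

Orientations are given as [roll, pitch, yaw] about the fixed x, y, z axes, in that order (R = Rz(yaw) Ry(pitch) Rx(roll)).
In Python, from workcell import bot gives the robot as it stands.
- The arm moves only by the tool arm_command, never from a script. Its argument "series" is a list of rows, each a list of 4 numbers: the shift along the tool's x, y, z in m, then the turn about the tool's z in rad. A call has exactly 5 rows; each row is the pose to reach, as a shift and turn from the pose commanded when the call began, along the tool's axes at that moment; what a row does not reach only later rows make up. A row lasts 1/10 s, in which the tool goes at most 50 mm and 8.59 degrees, less where a joint would pass 70% of its speed; a pose out of reach is approached as far as the arm can. A call with a gripper value outside its range is refused whole. "hand" is the finger opening in m, from 0 to 0.0854, set as the call begins (left out, the last holds). The fingers move at their own pace and stop on an object; "grip_force" is the grip in N (left out, the last holds). Time passes only in rows, so rows that repeat a pose let the fingers close, or fill a call up. It gives the time, the measured TCP pose, the force, the opening and the grip force at its end, in the units of the state.
- bot.get_obs(): the state, without advancing time (a new reading comes with each control period).
- bot.camera(name): name is "side" or "top"; returns a dict with "color" (420x560x3 uint8, blue, green, red), "camera_matrix" (3x3 intrinsics, pixels), "dist_coeffs" ([k1, k2, p1, p2, k3] as OpenCV has them; the pictures are not rectified), "xyz" and "orientation" of the camera in the world. Camera axes: x right, y up, looking along -z (the intrinsics and any distortion apply to the point x, -y, -z); pixel columns grow to the right and rows downward; lengths in m; the calibration is good to about 2 mm. A picture is of the moment at which its call begins. There is no depth.
- bot.job_done(): hands the job in; it is judged then, once.
Trained networks look in the newest picture that a camera, given by its name, has taken for a name from the list of things; names that differ only in an ending like _2 or _b are one class to them, and where a whole thing is asked for, a point or a joint stands for the part that bears it (a point fixed in the world has none). Each returns a list of dicts, best first, with "confidence" (0 to 1); they miss things now and then, are a little off and sometimes report something else, mostly with a low value. They report only what shows in the picture. A call takes as long as a camera call. They do not tell look-alikes from the thing itself.
- bot.find_in(camera, target): "location" ([column, row] in pixels, amid what is visible of it).
- bot.mark_of(camera, target): "location" ([column, row] in pixels: a listed point, or the origin of a listed thing).
The state is a dict: "time": time; "q": joint angles; "qd": joint speeds; "joint_efforts": joint torques, N m; "ee_pos": TCP position; "tcp_rot": TCP orientation; "wrist_force": force on the tool from outside, world axes, zero at the start; "torque": the same for the moment, N m; "opening": finger opening in m; "grasp_force": force on a finger pad.
Only numpy, scipy, OpenCV 4.12 (cv2) and the standard library are available. Lean on these libraries where they do the work, as an engineer would, in place of code of your own. Each camera call takes 0.05 s, during which the arm holds its last target. There are 200 camera calls.

## Task

First pull the tray of the grey cabinet out to its stop. Use the aluminium turn-up fence to turn over the test panels that lie coated side down, by pushing them up against it and tipping them back, and lay every panel on the worktop flat in the tray with its coloured side up, none on top of another. Then slide the tray fully home, leaving the jars, tools and rolls round about where they are.

Things in the scene. Friction and masses are not known exactly. Their poses are not given: they have to be found in the camera images.
- panel_blue: Coated test panel: 90 x 56 x 10 mm slab, blue coating on one broad face, plain grey on the other. Origin at its centre; x along the 90 mm length, y along the 56 mm width, z out of the blue face (z up = coated side up). Loose, about 90 g.
- panel_yellow: Coated test panel: 90 x 56 x 10 mm slab, yellow coating on one broad face, plain grey on the other. Origin at its centre; x along the 90 mm length, y along the 56 mm width, z out of the yellow face (z up = coated side up). Loose, about 90 g. May be absent.
- panel_red: Coated test panel: 90 x 56 x 10 mm slab, red coating on one broad face, plain grey on the other. Origin at its centre; x along the 90 mm length, y along the 56 mm width, z out of the red face (z up = coated side up). Loose, about 90 g. May be absent.
- panel_green: Coated test panel: 90 x 56 x 10 mm slab, green coating on one broad face, plain grey on the other. Origin at its centre; x along the 90 mm length, y along the 56 mm width, z out of the green face (z up = coated side up). Loose, about 90 g. May be absent.
- fence: Fixed aluminium turn-up fence, 120 mm wide. Origin on the worktop at the middle of its front foot; x = direction to push in, y across. Its front rises in flat facets that steepen: (x, z) in mm = (0,0) (21,12) (22,10) (36,10) (55,34) (64,60): a toe, a level ledge with a low lip, then the fence. Behind the top only a low base plate (6 mm, to x = 98) and ribs.
- fence_top (a point): Middle of the fence's top edge, 6 mm thick. A panel pushed lengthwise against the foot rides up on its leading end; with its trailing edge pushed up over the lip onto the ledge (36 mm in, 10 mm up) it stays leaning at about 60 degrees, its upper end about 30 mm clear past this edge. Axes as the fence.
- tray (a joint): Pull-out tray of the grey cabinet, m: 0 fully home, 0.130 out at its stop; it slides along the cabinet's -x, needs about 2 N and stays where it is left.
- tray_floor (a point): Middle of the tray's inner floor (upper surface, 10 mm above the worktop); moves with the tray. x into the cabinet, y across, z up. Inside 148 (x) x 250 (y) mm, walls 32 mm high; its blue front has its outer face at x = -80 mm, 6 mm thick, top 52 mm above the floor. At the stop x = -74 to +48 mm is clear of the cabinet's roof.
- tray_handle (a point): Centre of the tray's steel handle bar: 10 mm thick (x), 110 mm long (y), 12 mm high, 50 mm above the worktop; 40 mm free between bar and tray front, end posts 46 mm either side of the centre. Axes as tray_floor. Can be pinched across its thickness from above.
- cabinet: Grey fixed sheet-metal cabinet, 170 (x) x 280 (y) x 72 mm high, that holds the tray. Origin at the centre of its underside; its open front faces -x.
- jar_blue: Bystander, leave alone: small sample jar with blue label and white lid, 48 mm across, 66 high. Origin at the centre of its underside.
- jar_yellow: Bystander, leave alone: small sample jar with yellow label and white lid, 48 mm across, 66 high. Origin at the centre of its underside.
- tape: Bystander, leave alone: roll of masking tape lying flat, 96 mm across, 25 high. Origin at the centre of its underside.
- stapler: Bystander, leave alone: blue stapler, 32 x 124 x 36 mm, long axis y. Origin at the centre of its underside.
- measure: Bystander, leave alone: blue tape measure, 36 x 74 x 63 mm. Origin at the centre of its underside.
- marker_blue: Bystander, leave alone: white marker with blue cap, 18 x 131 x 20 mm, long axis y. Origin at the centre of its underside.
- labels: Bystander, leave alone: white roll of labels standing on the cabinet's top, 69 mm across, 50 high. Origin at the centre of its underside.
Not all that is in view belongs to the job. What is shaped like the panel_green but white is not meant.

How it is judged:
By the outcome, as a careful person would: the job done as asked, in the order asked, and still so for the second after the job is handed in, with the robot touching nothing.
Of panel_yellow, panel_red, panel_green only 1 to 2 are there at a start; the rules pass over those that are not, and their reading is None.
At some moment in a run one of panel_blue, panel_yellow, panel_red, panel_green may be knocked a few centimetres aside while the robot is not near it.
Once in a run the grip may slacken for a moment while it holds something.
It also fails if it takes over 210 s, if anything falls off the work surface, if the arm or the gripper's body presses on something with over 40 N, if the wrist force passes 120 N, or if a joint passes its speed limit or range.

## Working session

There is one attempt and no reset: what is moved stays moved. The work goes in short steps, Python scripts to look and compute and a tool call to move; the robot and the scene stay as the last step left them, time stands still between calls to the robot, and variables do not carry over. Pictures are saved under pics/ and viewed, at most 15 in all, crops included, and the job is handed in when it is done.

Besides the shell and the picture viewer there is one more tool, called in YAML: its name, and indented under it one key for each argument. arm_command: Moves the arm, as the interface text tells. Its arguments: {"type":"object","properties":{"series":{"type":"array"},"hand":{"type":"number"},"grip_force":{"type":"number"}},"required":["series"]}

```bash
mkdir -p pics; cat > h.py <<'E'
import numpy as np, cv2
from workcell import bot
from scipy.spatial.transform import Rotation as R
def rot(o):
    o=np.array(o,float)
    if o.shape==(3,3): return o
    return R.from_euler('xyz',o,degrees=True).as_matrix()
def snap(n,fn=None):
    c=bot.camera(n)
    if fn: cv2.imwrite(f'pics/{fn}.png',c['color'])
    return c
def ray(c,px):
    u=cv2.undistortPoints(np.array([[px]],float),np.array(c['camera_matrix']),np.array(c['dist_coeffs'])).ravel()
    return rot(c['orientation'])@np.array([u[0],-u[1],-1])
def at(c,px,z):
    d=ray(c,px); o=np.array(c['xyz']); return o+d*(z-o[2])/d[2]
def proj(c,P):
    p=(np.array(P,float).reshape(-1,3)-c['xyz'])@rot(c['orientation']); p=p*[1,-1,-1]
    return cv2.projectPoints(p,np.zeros(3),np.zeros(3),np.array(c['camera_matrix']),np.array(c['dist_coeffs']))[0].reshape(-1,2)
E
python3 - <<'E'
from h import *
print(bot.get_obs())
for n in ['top','side']:
    c=snap(n,n+'0'); print(n,c['xyz'],c['orientation'],c['camera_matrix'])
    for t in ['panel_blue','panel_yellow','panel_red','panel_green','fence','fence_top','tray_floor','tray_handle','cabinet']:
        print(t,[(np.round(d['location']),round(d['confidence'],2)) for d in bot.mark_of(n,t)][:3])
E
```

```text
{'time': 0.0, 'q': array([ 6.58902695e+01,  5.01220166e+00,  1.00347785e+01,  9.51014997e+01,
       -1.79281045e-04,  9.00006767e+01]), 'qd': array([-0.0543282 ,  0.03146757, -0.0022006 , -0.08163953,  0.01258339,
        0.05442264]), 'joint_efforts': array([-4.83981130e-04, -5.20385492e+01,  4.64803183e+01,  1.64386583e-02,
       -1.01137546e-04, -4.83696880e-06]), 'ee_pos': array([0.22454876, 0.50175395, 0.19347546]), 'tcp_rot': array([-1.79921077e+02,  1.80212978e-04,  1.55889593e+02]), 'wrist_force': array([-0.68579604,  0.25600497,  0.17377483]), 'torque': array([ 0.0134485 ,  0.03458631, -0.00190029]), 'grasp_force': 0.0, 'opening': 0.08532378444049228}
top [ 0.39202586 -0.05955233  1.46967904] [  6.14417205   0.67070977 -91.58934662] [[536.08561298   0.         273.68156573]
 [  0.         536.08561298 207.54533684]
 [  0.           0.           1.        ]]
panel_blue [(array([142., 248.]), 0.62), (array([405., 252.]), 0.42)]
panel_yellow []
panel_red []
panel_green [(array([189., 196.]), 0.9), (array([191., 243.]), 0.71)]
fence [(array([239., 204.]), 0.81)]
fence_top [(array([236., 170.]), 0.59)]
tray_floor []
tray_handle [(array([349., 189.]), 0.81)]
cabinet [(array([341., 142.]), 0.66)]
side [ 0.58372481 -0.9210564   0.73897127] [52.33165303  0.35805423  2.1220636 ] [[434.57645078   0.         275.8485063 ]
 [  0.         434.57645078 200.87301527]
 [  0.           0.           1.        ]]
panel_blue [(array([250., 145.]), 0.75)]
panel_yellow []
panel_red [(array([202., 333.]), 0.34)]
panel_green [(array([249., 169.]), 0.74), (array([294., 162.]), 0.72)]
fence [(array([283., 197.]), 0.57)]
fence_top [(array([310., 185.]), 0.77)]
tray_floor [(array([216., 164.]), 0.32)]
tray_handle []
cabinet [(array([351., 276.]), 0.89), (array([308., 181.]), 0.74)]
```

```bash
python3 - <<'E'
import cv2
for n in ['top','side']:
    a=cv2.imread(f'pics/{n}0.png'); cv2.imwrite(f'pics/{n}0b.png',cv2.resize(a,(800,600),interpolation=cv2.INTER_CUBIC))
E
```

```text
(no output)
```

View pics/top0b.png

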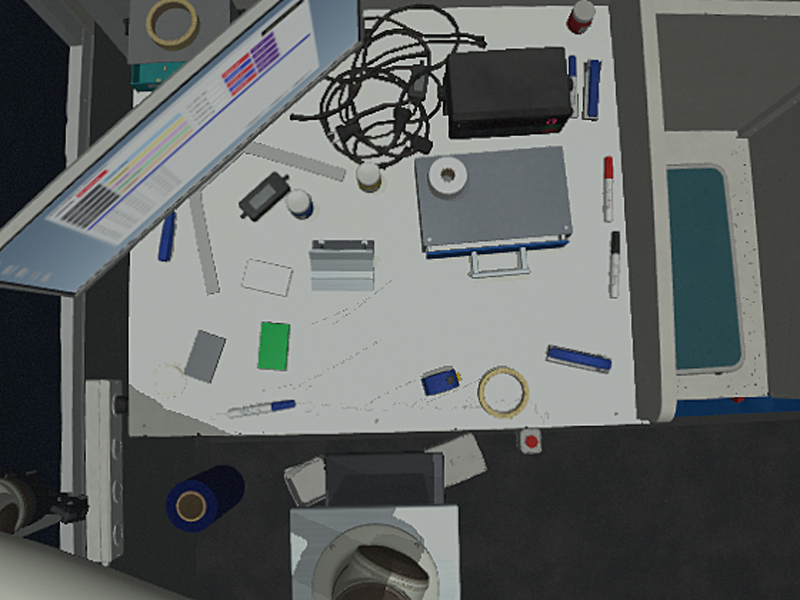

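View pics/side0b.png

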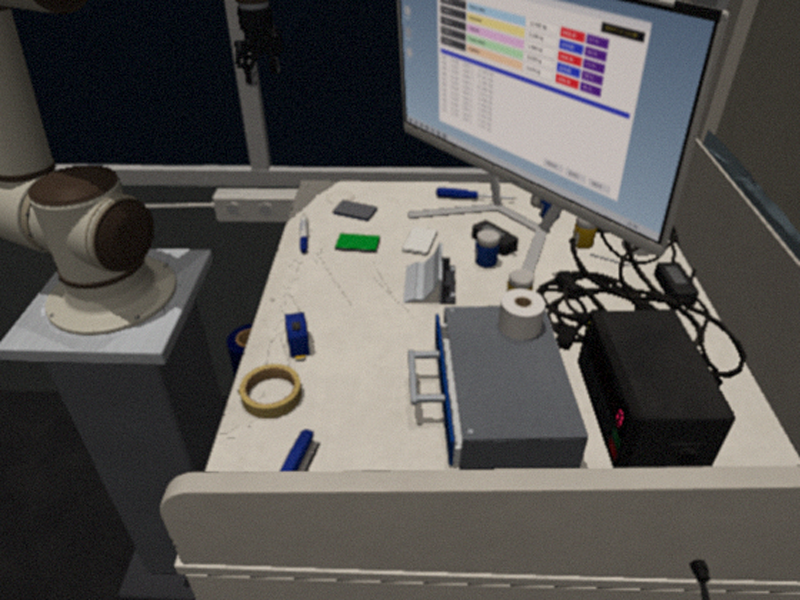

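The top view (800 px wide) shows the green panel coated side up at (273,345), a grey panel at (205,355) that must be blue, the white look-alike at (267,277), the fence at (342,265) and the handle at (500,265). I see no other panels.

```bash
cat >> h.py <<'E'
def ortho(c,z,x0,x1,y0,y1,mm):
    # rows: x decreasing, cols: y decreasing
    xs=np.arange(x1,x0,-mm/1000.); ys=np.arange(y1,y0,-mm/1000.)
    X,Y=np.meshgrid(xs,ys,indexing='ij')
    p=proj(c,np.stack([X,Y,np.full_like(X,z)],-1).reshape(-1,3)).astype(np.float32).reshape(X.shape+(2,))
    return cv2.remap(c['color'],p[...,0].copy(),p[...,1].copy(),cv2.INTER_CUBIC)
def rect(c,mask,z):
    mask=cv2.morphologyEx(mask.astype(np.uint8),cv2.MORPH_OPEN,np.ones((3,3)))
    cs=sorted(cv2.findContours(mask,cv2.RETR_EXTERNAL,cv2.CHAIN_APPROX_NONE)[0],key=cv2.contourArea)[::-1]
    P=np.array([at(c,p[0],z)[:2] for p in cs[0].astype(float)])
    (cx,cy),(w,h),a=cv2.minAreaRect((P*1000).astype(np.float32))
    if w<h: w,h,a=h,w,a+90
    return np.round([cx,cy,w,h,(a+90)%180-90],1)
E
python3 - <<'E'
from h import *
c=snap('top'); im=c['color'].astype(int); b,g,r=im[...,0],im[...,1],im[...,2]
print('green',rect(c,(g>b+50)&(g>r+50),.01))
m=np.zeros(b.shape,bool); m[222:275,120:165]=1
print('grey',rect(c,m&(abs(b-r)<25)&(g<150),.01))
f=ortho(c,0.0,.3,.75,-.36,.39,1); 
for i in range(0,750,50): cv2.line(f,(i,0),(i,449),(0,0,255) if i%100==90-50*0 else (200,120,0),1)
for i in range(0,450,50): cv2.line(f,(0,i),(749,i),(200,120,0),1)
cv2.imwrite('pics/o0.png',f)
for t,z in [('fence',0),('fence_top',.06),('tray_handle',.05),('cabinet',0),('jar_blue',0),('jar_yellow',0),('labels',.072),('measure',0),('tape',0),('marker_blue',0),('stapler',0)]:
    print(t,[(np.round(at(c,d['location'],z)[:2],3),round(d['confidence'],2)) for d in bot.mark_of('top',t)][:2])
E
```

```text
green [461.6 181.8  86.6  51.4  -5.5]
grey [444.6 315.8  92.7  58.8 -20. ]
fence [(array([0.568, 0.053]), 0.8)]
fence_top [(array([0.64 , 0.045]), 0.83)]
tray_handle [(array([ 0.589, -0.25 ]), 0.91)]
cabinet [(array([ 0.734, -0.241]), 0.94)]
jar_blue [(array([0.725, 0.112]), 0.83)]
jar_yellow [(array([ 0.787, -0.008]), 0.84)]
labels [(array([ 0.754, -0.16 ]), 0.88), (array([0.557, 0.038]), 0.5)]
measure [(array([ 0.387, -0.136]), 0.73)]
tape [(array([ 0.366, -0.248]), 0.75), (array([0.559, 0.048]), 0.46)]
marker_blue [(array([0.342, 0.206]), 0.55)]
stapler [(array([ 0.422, -0.399]), 0.73), (array([ 0.368, -0.253]), 0.17)]
```

View pics/o0.png

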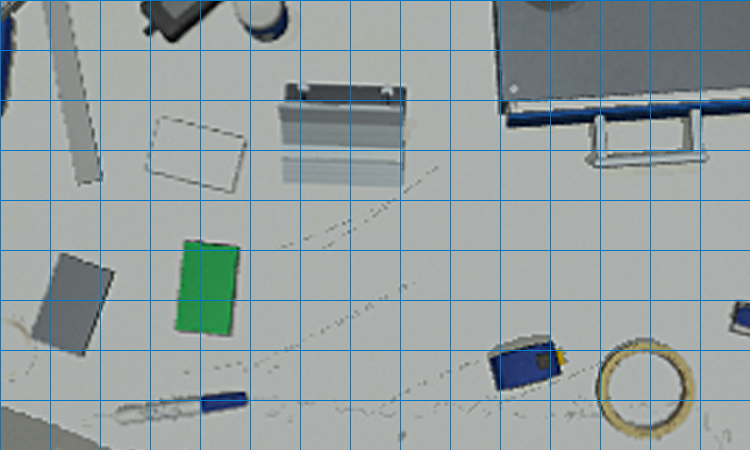

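The grey blue panel is at (0.445, 0.316), long axis at −20°, and green is at (0.462, 0.182) at −5.5°. The fence foot is at about (0.566, 0.048), yaw −1.4°. The handle is at (0.587, −0.25), with the cabinet at about 4°. All sizes fit, so I start with the tray.

```bash
cat > plan.py <<'E'
# python3 plan.py x y z yaw  x y z yaw ... : shifts from first (commanded) pose through the waypoints
import sys, numpy as np
v=np.array(sys.argv[1:],float).reshape(-1,4)
for a,b in zip(v,v[1:]):
    t=np.radians(a[3]); d=b-a
    print(np.round([d[0]*np.cos(t)+d[1]*np.sin(t), d[0]*np.sin(t)-d[1]*np.cos(t), -d[2], -np.radians((d[3]+180)%360-180)],4))
E
python3 plan.py .225 .502 .194 155.89  .31 .28 .18 130  .43 .06 .16 110  .53 -.15 .13 94  .587 -.25 .1 94 .587 -.25 .037 94
```

```text
[-0.1683 -0.1679  0.014   0.4519]
[-0.2457 -0.0495  0.02    0.3491]
[-0.2315  0.0221  0.03    0.2793]
[-0.1037  0.0499  0.03   -0.    ]
[ 0.     0.     0.063 -0.   ]
```

arm_command:
  series:
    - [-0.1683,-0.1679,0.014,0.4519]
    - [-0.1683,-0.1679,0.014,0.4519]
    - [-0.1683,-0.1679,0.014,0.4519]
    - [-0.1683,-0.1679,0.014,0.4519]
    - [-0.1683,-0.1679,0.014,0.4519]
  hand: 0.036
  grip_force: 40

```text
time: 2.1
ee_pos: [0.31, 0.2778, 0.1802]
tcp_rot: [180.0, 0.0, 130.0]
wrist_force: [1.3, 0.1, 0.7]
opening: 0.0359
grasp_force: 0.0
```

arm_command:
  series:
    - [-0.2457,-0.0495,0.02,0.3491]
    - [-0.2457,-0.0495,0.02,0.3491]
    - [-0.2457,-0.0495,0.02,0.3491]
    - [-0.2457,-0.0495,0.02,0.3491]
    - [-0.2457,-0.0495,0.02,0.3491]

```text
time: 2.6
ee_pos: [0.4297, 0.0592, 0.1605]
tcp_rot: [179.9, 0.0, 110.0]
wrist_force: [1.6, 0.4, 0.4]
opening: 0.0361
grasp_force: 0.0
```

arm_command:
  series:
    - [-0.2315,0.0221,0.03,0.2793]
    - [-0.2315,0.0221,0.03,0.2793]
    - [-0.2315,0.0221,0.03,0.2793]
    - [-0.2315,0.0221,0.03,0.2793]
    - [-0.2315,0.0221,0.03,0.2793]

```text
time: 3.1
ee_pos: [0.5295, -0.1517, 0.1296]
tcp_rot: [-180.0, 0.0, 93.9]
wrist_force: [0.0, 0.3, -0.1]
opening: 0.0362
grasp_force: 0.0
```

arm_command:
  series:
    - [-0.1037,0.0499,0.03,0]
    - [-0.1037,0.0499,0.03,0]
    - [-0.1037,0.0499,0.03,0]
    - [-0.1037,0.0499,0.03,0]
    - [-0.1037,0.0499,0.03,0]

```text
time: 3.6
ee_pos: [0.5856, -0.2486, 0.1]
tcp_rot: [-179.9, -0.0, 94.0]
wrist_force: [-1.0, -1.4, 0.8]
opening: 0.0358
grasp_force: 0.0
```

arm_command:
  series:
    - [0,0,0.02,0]
    - [0,0,0.04,0]
    - [0,0,0.055,0]
    - [0,0,0.063,0]
    - [0,0,0.063,0]

```text
time: 4.1
ee_pos: [0.5854, -0.248, 0.0367]
tcp_rot: [-179.9, -0.0, 94.0]
wrist_force: [0.2, -0.0, 0.2]
opening: 0.0362
grasp_force: 0.0
```

arm_command:
  series:
    - [0,0,0,0]
    - [0,0,0,0]
    - [0,0,0,0]
    - [0,0,0,0]
    - [0,0,0,0]
  hand: 0.0

```text
time: 4.6
ee_pos: [0.586, -0.2488, 0.0375]
tcp_rot: [180.0, 0.0, 94.0]
wrist_force: [0.3, -0.7, -1.1]
opening: 0.0001
grasp_force: 0.0
```

The fingers closed on nothing, so I check the picture.

```bash
python3 - <<'E'
from h import *
for n in ['top','side']:
    c=snap(n); 
    p=proj(c,[[.5868,-.2495,.037]])[0]; print(n,p)
    x,y=map(int,p); x0=max(0,x-70);y0=max(0,y-60)
    cv2.imwrite(f'pics/h_{n}.png',cv2.resize(c['color'][y0:y0+120,x0:x0+140],(400,343),interpolation=cv2.INTER_CUBIC))
a=np.hstack([cv2.imread('pics/h_top.png'),cv2.imread('pics/h_side.png')]);cv2.imwrite('pics/h.png',a)
E
```

```text
top [348.22037347 190.60996217]
side [290.47615097 266.70049057]
```

View pics/h.png

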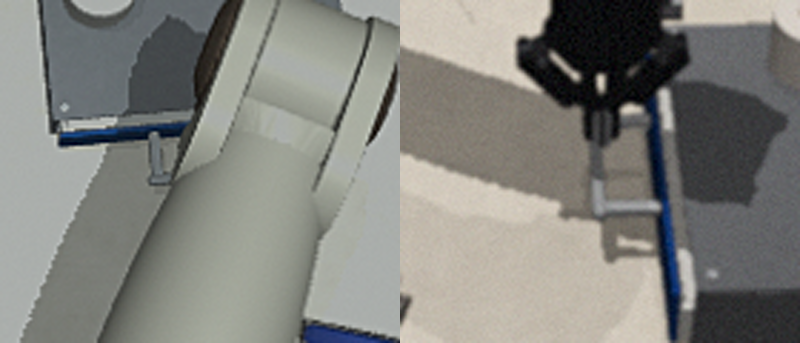

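```bash
python3 - <<'E'
from h import *
c=snap('side'); print(proj(c,[[.587,-.2495,z] for z in (.037,.05,.066)]+[[.587,-.195,.05],[.587,-.305,.05],[.632,-.25,.05]]).round(1).tolist())
cv2.imwrite('pics/hz.png',cv2.resize(c['color'][230:300,250:340],(720,560),interpolation=cv2.INTER_NEAREST))
E
```

```text
[[290.6, 266.7], [290.7, 262.6], [290.8, 257.4], [290.9, 245.4], [290.4, 281.7], [311.2, 263.2]]
```

View pics/hz.png

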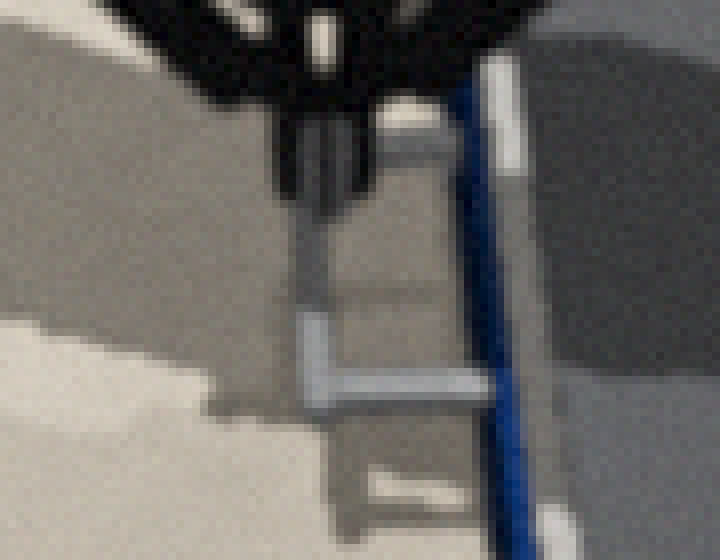

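The fingertips show about 10 px higher than z=0.037 should project: they are on the bar's line, but seem to be above it. I open the gripper and go lower carefully, watching the force.

arm_command:
  series:
    - [0,0,0,0]
    - [0,0,0,0]
    - [0,0,0.004,0]
    - [0,0,0.008,0]
    - [0,0,0.012,0]
  hand: 0.036

```text
time: 5.25
ee_pos: [0.5858, -0.2487, 0.0247]
tcp_rot: [-180.0, -0.0, 94.0]
wrist_force: [-0.5, 0.5, -0.4]
opening: 0.0357
grasp_force: 0.0
```

arm_command:
  series:
    - [0,0,0,0]
    - [0,0,0,0]
    - [0,0,0,0]
    - [0,0,0,0]
    - [0,0,0,0]
  hand: 0.0

```text
time: 5.75
ee_pos: [0.5861, -0.2488, 0.0255]
tcp_rot: [180.0, 0.0, 94.0]
wrist_force: [0.1, 0.6, -0.6]
opening: 0.0002
grasp_force: 0.0
```

arm_command:
  series:
    - [0,0,0,0]
    - [0,0,0,0]
    - [0,0,0.006,0]
    - [0,0,0.012,0]
    - [0,0,0.012,0]
  hand: 0.036

```text
time: 6.25
ee_pos: [0.5852, -0.2484, 0.0118]
tcp_rot: [-179.9, -0.1, 94.0]
wrist_force: [0.6, 0.3, -0.3]
opening: 0.0359
grasp_force: 0.0
```

arm_command:
  series:
    - [0,0,0,0]
    - [0,0,0,0]
    - [0,0,0,0]
    - [0,0,0,0]
    - [0,0,0,0]
  hand: 0.0

```text
time: 6.75
ee_pos: [0.5859, -0.2487, 0.0134]
tcp_rot: [-180.0, -0.0, 94.0]
wrist_force: [-1.0, 0.5, 1.1]
opening: 0.0082
grasp_force: 40.6
```

```bash
python3 - <<'E'
from h import *
c=snap('side'); print(bot.get_obs()['ee_pos'],proj(c,[[.587,-.2495,.014],[.587,-.2495,.044]]).round(1).tolist())
cv2.imwrite('pics/hz2.png',cv2.resize(c['color'][230:300,250:340],(720,560),interpolation=cv2.INTER_NEAREST))
E
```

```text
[ 0.58591166 -0.24872854  0.01341028] [[290.4, 273.9], [290.6, 264.5]]
```

View pics/hz2.png

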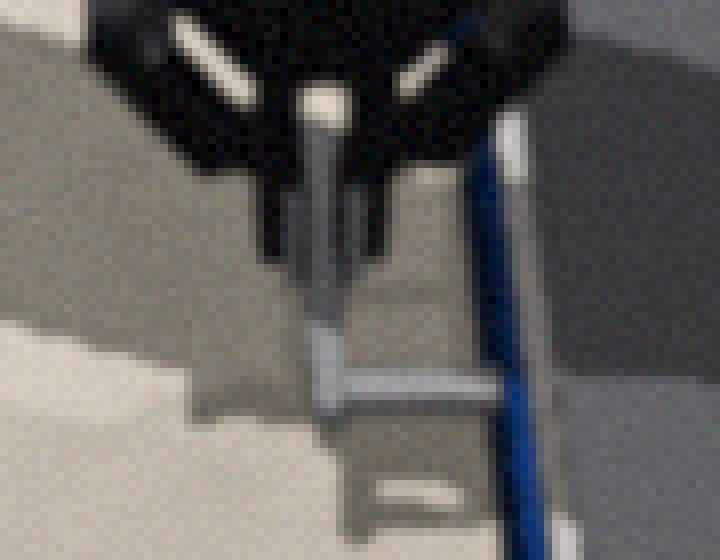

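The grip now holds (40 N), with the real fingertips about 30 mm above the reported TCP. I'll calibrate that against the table later; for now I pull the tray.

arm_command:
  series:
    - [0,-0.015,0,0]
    - [0,-0.03,0,0]
    - [0,-0.05,0,0]
    - [0,-0.07,0,0]
    - [0,-0.09,0,0]

```text
time: 7.3
ee_pos: [0.4961, -0.2542, 0.0134]
tcp_rot: [179.9, -0.1, 94.0]
wrist_force: [1.3, 3.9, 1.6]
opening: 0.0086
grasp_force: 40.7
```

arm_command:
  series:
    - [0,-0.015,0,0]
    - [0,-0.025,0,0]
    - [0,-0.034,0,0]
    - [0,-0.038,0,0]
    - [0,-0.042,0,0]

```text
time: 7.8
ee_pos: [0.4661, -0.2561, 0.0139]
tcp_rot: [178.6, -0.2, 94.3]
wrist_force: [74.8, 13.1, -38.9]
opening: 0.0083
grasp_force: 39.2
```

arm_command:
  series:
    - [0,0.008,0,0]
    - [0,0.012,0,0]
    - [0,0.012,0,0]
    - [0,0.012,0,0]
    - [0,0.012,0,0]

```text
time: 8.3
ee_pos: [0.4671, -0.2565, 0.014]
tcp_rot: [179.9, -0.0, 94.0]
wrist_force: [0.9, 5.7, 5.0]
opening: 0.0091
grasp_force: 24.6
```

```bash
python3 - <<'E'
from h import *
o=bot.get_obs(); print(o['ee_pos'],o['wrist_force'],o['opening'],o['tcp_rot'])
s=snap('side'); c=snap('top'); 
a=s['color'][210:310,225:345]; b=c['color'][140:290,250:430]
cv2.imwrite('pics/t1.png',np.hstack([cv2.resize(a,(400,333),interpolation=cv2.INTER_CUBIC),cv2.resize(b,(400,333),interpolation=cv2.INTER_CUBIC)]))
E
```

```text
[ 0.46706139 -0.25646538  0.01398151] [0.90854249 5.73742266 5.01882862] 0.009089231068732792 [ 1.79890887e+02 -4.68988842e-02  9.40337695e+01]
```

View pics/t1.png

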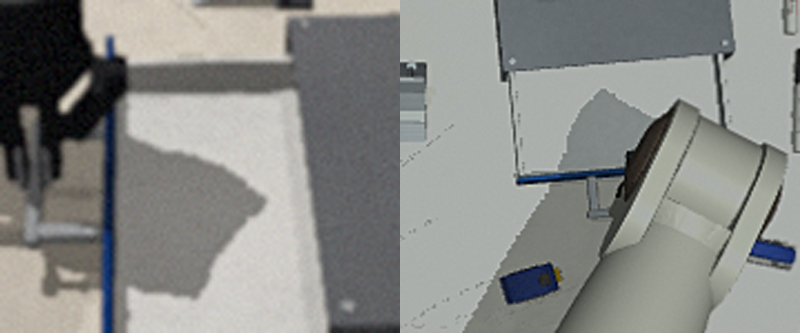

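arm_command:
  series:
    - [0,0,0,0]
    - [0,0,0,0]
    - [0,0,-0.03,0]
    - [0,0,-0.08,0]
    - [0,0,-0.12,0]
  hand: 0.036

```text
time: 8.9
ee_pos: [0.466, -0.2573, 0.1353]
tcp_rot: [180.0, 0.0, 94.0]
wrist_force: [0.2, -0.8, 0.1]
opening: 0.0359
grasp_force: 0.0
```

```bash
python3 plan.py .4673 -.2584 .133 94   .43 -.02 .1 140  .43 .22 .1 160
```

```text
[ 0.2404 -0.0206  0.033  -0.8029]
[ 0.1543  0.1839 -0.     -0.3491]
```

arm_command:
  series:
    - [0.2404,-0.0206,0.033,-0.7]
    - [0.2404,-0.0206,0.033,-0.7]
    - [0.2404,-0.0206,0.033,-0.7]
    - [0.2404,-0.0206,0.033,-0.7]
    - [0.2404,-0.0206,0.033,-0.7]
  hand: 0.0

```text
time: 9.4
ee_pos: [0.4282, -0.0171, 0.1001]
tcp_rot: [180.0, 0.0, 134.4]
wrist_force: [0.2, -0.1, 0.8]
opening: 0.0001
grasp_force: 0.0
```

arm_command:
  series:
    - [0,0,0.04,0]
    - [0,0,0.07,0]
    - [0,0,0.09,0]
    - [0,0,0.1,0]
    - [0,0,0.11,0]

```text
time: 9.9
ee_pos: [0.4291, -0.0189, -0.0099]
tcp_rot: [180.0, 0.0, 134.1]
wrist_force: [-0.5, -0.2, -0.1]
opening: -0.0001
grasp_force: 0.0
```

```bash
python3 - <<'E'
from h import *
c=snap('top'); 
for t,z in [('tray_handle',.05),('tray_floor',.01),('fence',0),('fence_top',.06)]:
    print(t,[(np.round(at(c,d['location'],z)[:2],3),round(d['confidence'],2)) for d in bot.mark_of('top',t)][:2])
s=snap('side'); p=proj(s,[[.43,-.02,-.01],[.43,-.02,.02]]); print(p)
x,y=p[1].astype(int); a=cv2.resize(s['color'][y-40:y+40,x-40:x+40],(400,400),interpolation=cv2.INTER_NEAREST)
f=ortho(c,.062,.4,.7,-.4,-.1,1);f=cv2.resize(f,(400,400))
cv2.imwrite('pics/t2.png',np.hstack([a,f]))
E
```

```text
tray_handle [(array([ 0.477, -0.256]), 0.83)]
tray_floor [(array([ 0.601, -0.239]), 0.58)]
fence [(array([0.568, 0.048]), 0.79)]
fence_top [(array([0.636, 0.044]), 0.93), (array([ 0.363, -0.246]), 0.5)]
[[233.12656517 215.55308946]
 [232.37882038 206.86864712]]
```

View pics/t2.png

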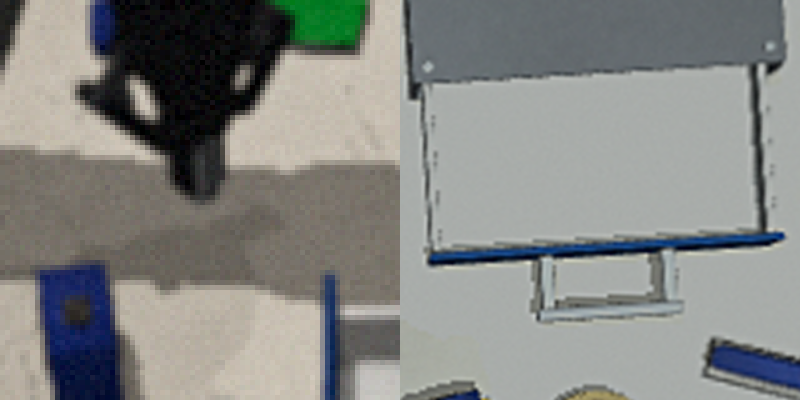

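The tray is out at its stop, with front to roof measuring about 130 mm. The tip again sits about 30 mm above the reported TCP. I touch the table to get the exact offset.

arm_command:
  series:
    - [0,0,0.006,0]
    - [0,0,0.01,0]
    - [0,0,0.013,0]
    - [0,0,0.015,0]
    - [0,0,0.017,0]

```text
time: 10.7
ee_pos: [0.4289, -0.0187, -0.0269]
tcp_rot: [-180.0, -0.0, 134.1]
wrist_force: [-0.6, -0.0, -0.3]
opening: 0.0001
grasp_force: 0.0
```

arm_command:
  series:
    - [0,0,0.001,0]
    - [0,0,0.002,0]
    - [0,0,0.003,0]
    - [0,0,0.004,0]
    - [0,0,0.004,0]

```text
time: 11.2
ee_pos: [0.4289, -0.0187, -0.0308]
tcp_rot: [-180.0, -0.0, 134.1]
wrist_force: [0.5, 0.1, -0.0]
opening: 0.0001
grasp_force: 0.0
```

arm_command:
  series:
    - [0,0,0.001,0]
    - [0,0,0.002,0]
    - [0,0,0.003,0]
    - [0,0,0.004,0]
    - [0,0,0.004,0]

```text
time: 11.7
ee_pos: [0.4288, -0.0187, -0.0349]
tcp_rot: [-180.0, -0.0, 134.1]
wrist_force: [-1.1, 0.1, -0.6]
opening: -0.0006
grasp_force: 0.0
```

arm_command:
  series:
    - [0,0,0.001,0]
    - [0,0,0.001,0]
    - [0,0,0.002,0]
    - [0,0,0.002,0]
    - [0,0,0.002,0]

```text
time: 12.2
ee_pos: [0.4289, -0.0187, -0.0367]
tcp_rot: [-180.0, -0.0, 134.1]
wrist_force: [-0.7, -0.1, 0.0]
opening: 0.0002
grasp_force: 0.0
```

```bash
python3 - <<'E'
from h import *
print(bot.get_obs()['wrist_force'])
s=snap('side'); p=proj(s,[[.43,-.02,0],[.43,-.02,.01]]); print(p.round(1).tolist())
x,y=p[1].astype(int); a=cv2.resize(s['color'][y-40:y+20,x-40:x+40],(800,600),interpolation=cv2.INTER_NEAREST); print(x,y)
cv2.imwrite('pics/t3.png',a)
E
```

```text
[-0.68822234 -0.09486173  0.00319477]
[[232.9, 212.7], [232.6, 209.8]]
232 209
```

View pics/t3.png

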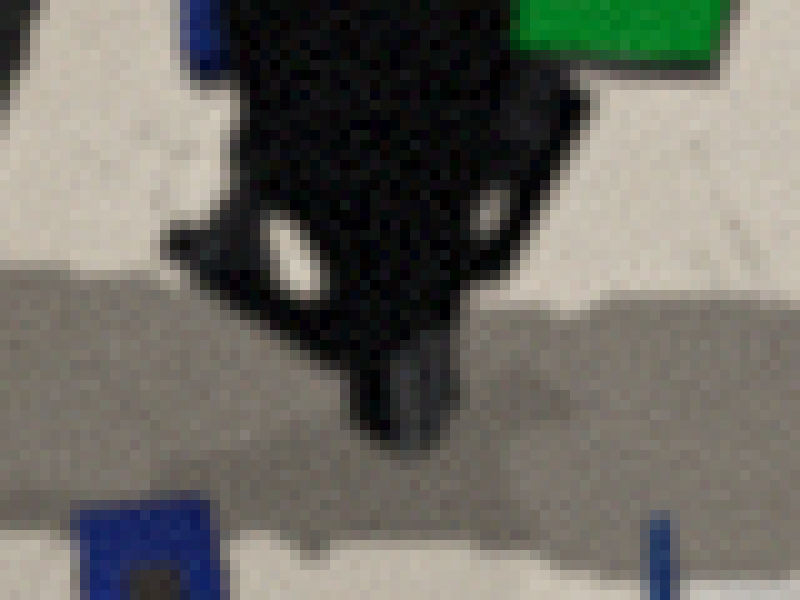

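arm_command:
  series:
    - [0,0,0.001,0]
    - [0,0,0.001,0]
    - [0,0,0.002,0]
    - [0,0,0.002,0]
    - [0,0,0.002,0]

```text
time: 12.75
ee_pos: [0.4292, -0.0187, -0.0372]
tcp_rot: [180.0, 0.0, 134.1]
wrist_force: [-7.5, 0.4, 17.1]
opening: -0.0002
grasp_force: 8.6
```

arm_command:
  series:
    - [0,0,0.001,0]
    - [0,0,0.001,0]
    - [0,0,0.002,0]
    - [0,0,0.002,0]
    - [0,0,0.002,0]

```text
time: 13.25
ee_pos: [0.4293, -0.0187, -0.0373]
tcp_rot: [179.9, 0.1, 134.1]
wrist_force: [-16.9, 1.0, 37.9]
opening: 0.0005
grasp_force: 19.2
```

Table contact comes at TCP z = −0.037, so tip height = TCP z + 0.037. I measure the panels again before grasping.

```bash
cat > pan.py <<'E'
from h import *
c=snap('top'); im=c['color'].astype(int); b,g,r=im[...,0],im[...,1],im[...,2]
def tryp(n,m,z=.01):
    try: print(n,rect(c,m,z))
    except Exception as e: print(n,'none')
if __name__=='__main__':
    tryp('green',(g>b+50)&(g>r+50))
    m=np.zeros(b.shape,bool); m[222:275,115:170]=1
    tryp('grey',m&(abs(b-r)<25)&(g<150))
E
python3 pan.py
python3 plan.py .43 -.02 -.041 134.1  .43 -.02 .06 134.1  .435 .2 .05 155 .4446 .3158 .04 160 .4446 .3158 -.039 160
```

```text
green [461.6 181.7  86.5  51.2  -5.9]
grey [444.6 316.   92.6  59.5 -19.3]
[ 0.     0.    -0.101 -0.   ]
[ 0.1545  0.1567  0.01   -0.3648]
[ 0.0402  0.109   0.01   -0.0873]
[ 0.     0.     0.079 -0.   ]
```

arm_command:
  series:
    - [0,0,-0.05,0]
    - [0,0,-0.101,0]
    - [0,0,-0.101,0]
    - [0,0,-0.101,0]
    - [0,0,-0.101,0]
  hand: 0.075

```text
time: 13.8
ee_pos: [0.4284, -0.0187, 0.0593]
tcp_rot: [-179.9, -0.1, 134.1]
wrist_force: [0.0, 0.5, -0.2]
opening: 0.0722
grasp_force: 0.0
```

arm_command:
  series:
    - [0.1545,0.1567,0.01,-0.365]
    - [0.1545,0.1567,0.01,-0.365]
    - [0.1545,0.1567,0.01,-0.365]
    - [0.1545,0.1567,0.01,-0.365]
    - [0.1545,0.1567,0.01,-0.365]

```text
time: 14.3
ee_pos: [0.4325, 0.2043, 0.0482]
tcp_rot: [-179.9, -0.1, 155.2]
wrist_force: [-1.1, -0.9, 0.6]
opening: 0.0748
grasp_force: 0.0
```

arm_command:
  series:
    - [0.0402,0.109,0.01,-0.087]
    - [0.0402,0.109,0.01,-0.087]
    - [0.0402,0.109,0.01,-0.087]
    - [0.0402,0.109,0.01,-0.087]
    - [0.0402,0.109,0.01,-0.087]

```text
time: 14.8
ee_pos: [0.4428, 0.3161, 0.039]
tcp_rot: [-179.9, -0.1, 160.0]
wrist_force: [-0.8, -0.3, -0.1]
opening: 0.0751
grasp_force: 0.0
```

arm_command:
  series:
    - [0,0,0.03,0]
    - [0,0,0.055,0]
    - [0,0,0.07,0]
    - [0,0,0.076,0]
    - [0,0,0.076,0]

```text
time: 15.3
ee_pos: [0.4435, 0.3162, -0.0359]
tcp_rot: [-180.0, -0.0, 159.9]
wrist_force: [-0.2, 0.1, 0.2]
opening: 0.0749
grasp_force: 0.0
```

arm_command:
  series:
    - [0,0,0.002,0]
    - [0,0,0.003,0]
    - [0,0,0.003,0]
    - [0,0,0.003,0]
    - [0,0,0.003,0]
  hand: 0.04

```text
time: 15.8
ee_pos: [0.4444, 0.3174, -0.0367]
tcp_rot: [179.9, 0.1, 160.0]
wrist_force: [-1.5, -3.1, 7.8]
opening: 0.0544
grasp_force: 40.7
```

arm_command:
  series:
    - [0,0,0,0]
    - [0,0,0,0]
    - [0,0,-0.02,0]
    - [0,0,-0.04,0]
    - [0,0,-0.06,0]

```text
time: 16.3
ee_pos: [0.4438, 0.3172, 0.0228]
tcp_rot: [180.0, 0.0, 160.0]
wrist_force: [0.9, 0.2, -1.3]
opening: 0.0544
grasp_force: 43.3
```

```bash
python3 plan.py .4446 .3158 .02 160  .49 .14 .03 175 .50 .0475 .02 178.6 .50 .0475 -.037 178.6
```

```text
[-0.1028 -0.1497 -0.01   -0.2618]
[-0.018  -0.0913  0.01   -0.0628]
[ 0.     0.     0.057 -0.   ]
```

arm_command:
  series:
    - [-0.1028,-0.1497,-0.01,-0.262]
    - [-0.1028,-0.1497,-0.01,-0.262]
    - [-0.1028,-0.1497,-0.01,-0.262]
    - [-0.1028,-0.1497,-0.01,-0.262]
    - [-0.1028,-0.1497,-0.01,-0.262]

```text
time: 16.8
ee_pos: [0.4903, 0.1379, 0.0326]
tcp_rot: [-180.0, 0.1, 174.8]
wrist_force: [0.1, 0.6, -1.0]
opening: 0.0544
grasp_force: 43.3
```

arm_command:
  series:
    - [-0.018,-0.0913,0.01,-0.063]
    - [-0.018,-0.0913,0.01,-0.063]
    - [-0.018,-0.0913,0.01,-0.063]
    - [-0.018,-0.0913,0.01,-0.063]
    - [-0.018,-0.0913,0.01,-0.063]

```text
time: 17.3
ee_pos: [0.4992, 0.0497, 0.0218]
tcp_rot: [180.0, 0.0, 178.7]
wrist_force: [0.7, 0.2, -0.8]
opening: 0.0546
grasp_force: 43.4
```

arm_command:
  series:
    - [0,0,0.02,0]
    - [0,0,0.038,0]
    - [0,0,0.05,0]
    - [0,0,0.057,0]
    - [0,0,0.058,0]

```text
time: 17.8
ee_pos: [0.4989, 0.0495, -0.0366]
tcp_rot: [180.0, -0.0, 178.7]
wrist_force: [-0.3, -0.9, -0.4]
opening: 0.0544
grasp_force: 43.4
```

```bash
python3 - <<'E'
from h import *
o=bot.get_obs(); print(o['ee_pos'],o['opening'],o['wrist_force'],o['grasp_force'])
s=snap('side'); c=snap('top')
p=proj(s,[[.5,.0475,.01]])[0].astype(int); a=cv2.resize(s['color'][p[1]-45:p[1]+45,p[0]-60:p[0]+60],(400,300),interpolation=cv2.INTER_CUBIC)
f=cv2.resize(ortho(c,.01,.4,.7,-.15,.25,1),(400,300))
cv2.imwrite('pics/t4.png',np.hstack([a,f]))
E
```

```text
[ 0.49894303  0.04950358 -0.03660592] 0.05435009907412454 [-0.28302622 -0.92761754 -0.35255357] 43.42165410518646
```

View pics/t4.png

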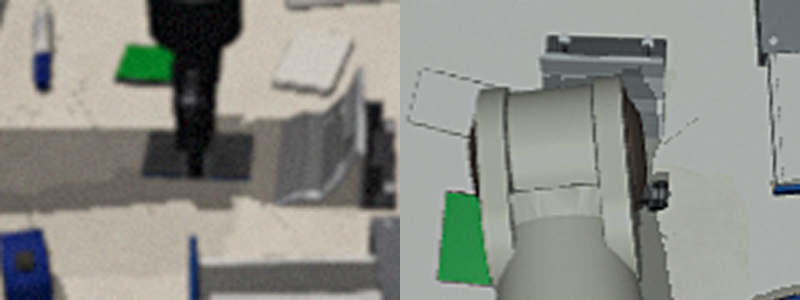

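arm_command:
  series:
    - [0,0,0,0]
    - [0,0,0,0]
    - [0,0,0,0]
    - [0,0,-0.025,0]
    - [0,0,-0.05,0]
  hand: 0.07

```text
time: 18.4
ee_pos: [0.4983, 0.0486, 0.0134]
tcp_rot: [-180.0, -0.1, 178.6]
wrist_force: [0.3, 0.2, 0.0]
opening: 0.0699
grasp_force: 0.0
```

arm_command:
  series:
    - [0.04,0,0,0]
    - [0.08,0,0,0]
    - [0.08,0,0.02,0]
    - [0.08,0,0.04,0]
    - [0.08,0,0.053,0]
  hand: 0.0

```text
time: 18.9
ee_pos: [0.4191, 0.0507, -0.0378]
tcp_rot: [180.0, 0.1, 178.6]
wrist_force: [-72.2, -8.0, 187.5]
opening: 0.0002
grasp_force: 94.9
```

```bash
python3 - <<'E'
from h import *
o=bot.get_obs(); print(o['ee_pos'],o['opening'],o['wrist_force'],o['tcp_rot'])
s=snap('side'); im=s['color'].astype(int); 
q=proj(s,[[.454,.0475,.01],[.545,.0475,.01],[.566,.0475,0],[.43,.0475,0.0]]).round(1); print(q.tolist())
p=proj(s,[[.48,.0475,.01]])[0].astype(int); cv2.imwrite('pics/t5.png',cv2.resize(s['color'][p[1]-30:p[1]+30,p[0]-40:p[0]+60],(800,480),interpolation=cv2.INTER_CUBIC)); print(p)
E
```

```text
[ 0.41905361  0.0507223  -0.03783092] 0.0002006049073843132 [-72.20953018  -8.0088959  187.54849493] [1.79980903e+02 7.30412631e-02 1.78618540e+02]
[[244.0, 194.8], [276.5, 195.4], [284.0, 198.4], [235.6, 197.5]]
[253 194]
```

View pics/t5.png

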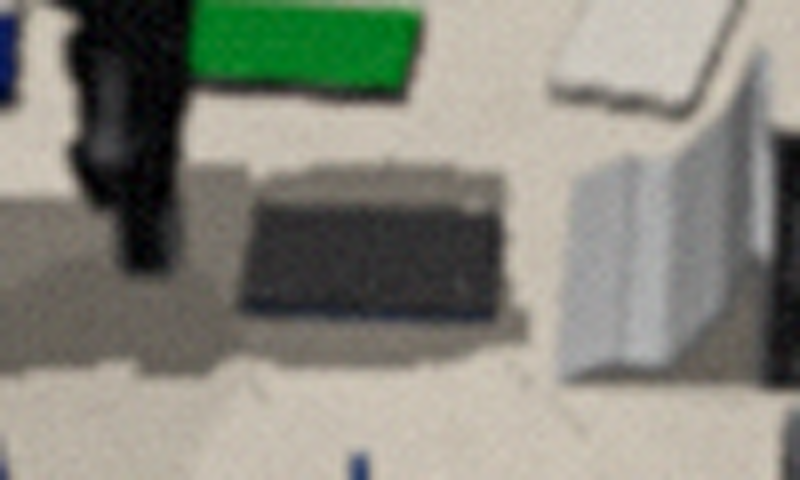

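That descent went 3 mm too deep and too fast: the wrist read 187 N for a moment, which is over the 120 N limit. I made this error and will note it at the end. I lift off at once and go on more gently.

arm_command:
  series:
    - [0,0,-0.004,0]
    - [0,0,-0.007,0]
    - [0,0,-0.007,0]
    - [0,0,-0.007,0]
    - [-0.01,0,-0.007,0]

```text
time: 19.45
ee_pos: [0.4285, 0.0504, -0.033]
tcp_rot: [-180.0, -0.0, 178.6]
wrist_force: [1.0, 0.6, -0.4]
opening: 0.0005
grasp_force: 0.0
```

arm_command:
  series:
    - [-0.01,0,0,0]
    - [-0.02,0,0,0]
    - [-0.03,0,0,0]
    - [-0.04,0,0,0]
    - [-0.05,0,0,0]

```text
time: 19.95
ee_pos: [0.4796, 0.0492, -0.033]
tcp_rot: [-180.0, -0.0, 178.6]
wrist_force: [-1.0, 0.8, 0.4]
opening: 0.0001
grasp_force: 0.6
```

arm_command:
  series:
    - [-0.01,0,0,0]
    - [-0.02,0,0,0]
    - [-0.03,0,0,0]
    - [-0.04,0,0,0]
    - [-0.05,0,0,0]

```text
time: 20.45
ee_pos: [0.5291, 0.048, -0.0331]
tcp_rot: [-180.0, -0.1, 178.6]
wrist_force: [-3.0, 0.5, -1.4]
opening: -0.0
grasp_force: 1.2
```

arm_command:
  series:
    - [-0.01,0,0,0]
    - [-0.018,0,0,0]
    - [-0.025,0,-0.001,0]
    - [-0.032,0,-0.004,0]
    - [-0.038,0,-0.007,0]

```text
time: 20.95
ee_pos: [0.5604, 0.0472, -0.0267]
tcp_rot: [-180.0, -0.8, 178.6]
wrist_force: [-29.6, 0.3, 14.8]
opening: -0.0003
grasp_force: 15.1
```

```bash
python3 - <<'E'
from h import *
o=bot.get_obs(); print(o['ee_pos'],o['wrist_force'],o['grasp_force'])
s=snap('side')
q=proj(s,[[.566,.02,0],[.602,.02,.01],[.63,.02,.06],[.647,.02,.088]]).round(1); print(q.tolist())
p=proj(s,[[.60,.0475,.04]])[0].astype(int); cv2.imwrite('pics/t6.png',cv2.resize(s['color'][p[1]-30:p[1]+30,p[0]-50:p[0]+50],(800,480),interpolation=cv2.INTER_CUBIC)); print(p)
E
```

```text
[ 0.5603615   0.047169   -0.02665349] [-29.56735446   0.32411901  14.84458574] 15.102135613560677
[[283.7, 204.4], [296.9, 201.8], [307.9, 187.1], [314.8, 178.6]]
[296 186]
```

View pics/t6.png

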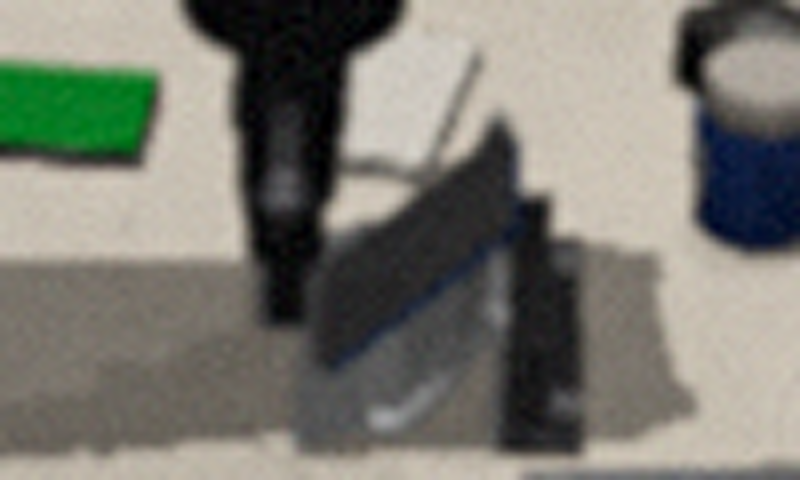

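arm_command:
  series:
    - [0,0,-0.002,0]
    - [0,0,-0.003,0]
    - [-0.003,0,-0.004,0]
    - [-0.006,0,-0.005,0]
    - [-0.009,0,-0.006,0]

```text
time: 21.5
ee_pos: [0.5767, 0.0469, -0.0194]
tcp_rot: [180.0, 0.0, 178.6]
wrist_force: [-0.8, -0.6, 0.3]
opening: -0.0002
grasp_force: 0.5
```

arm_command:
  series:
    - [0,0,0.001,0]
    - [0,0,0.002,0]
    - [0,0,0.003,0]
    - [0,0,0.0035,0]
    - [0,0,0.0035,0]

```text
time: 22.0
ee_pos: [0.5759, 0.0469, -0.0215]
tcp_rot: [180.0, 0.0, 178.6]
wrist_force: [-8.8, -0.7, 15.3]
opening: 0.0001
grasp_force: 7.9
```

arm_command:
  series:
    - [-0.002,0,0,0]
    - [-0.004,0,0,0]
    - [-0.006,0,0,0]
    - [-0.007,0,0,0]
    - [-0.007,0,0,0]

```text
time: 22.5
ee_pos: [0.5827, 0.0468, -0.0213]
tcp_rot: [180.0, 0.0, 178.6]
wrist_force: [-11.3, 0.5, 17.7]
opening: 0.0002
grasp_force: 9.1
```

```bash
python3 - <<'E'
from h import *
o=bot.get_obs(); print(o['ee_pos'],o['wrist_force'],o['grasp_force'])
s=snap('side')
q=proj(s,[[.566,.019,0],[.602,.019,.01],[.647,.019,.088]]).round(1); print(q.tolist())
p=proj(s,[[.60,.0475,.04]])[0].astype(int); cv2.imwrite('pics/t7.png',cv2.resize(s['color'][p[1]-30:p[1]+30,p[0]-50:p[0]+50],(800,480),interpolation=cv2.INTER_CUBIC)); print(p)
E
```

```text
[ 0.58274071  0.04682637 -0.02131327] [-11.28127476   0.45698715  17.67063514] 9.06014621257782
[[283.7, 204.6], [296.9, 202.0], [314.8, 178.8]]
[296 186]
```

View pics/t7.png

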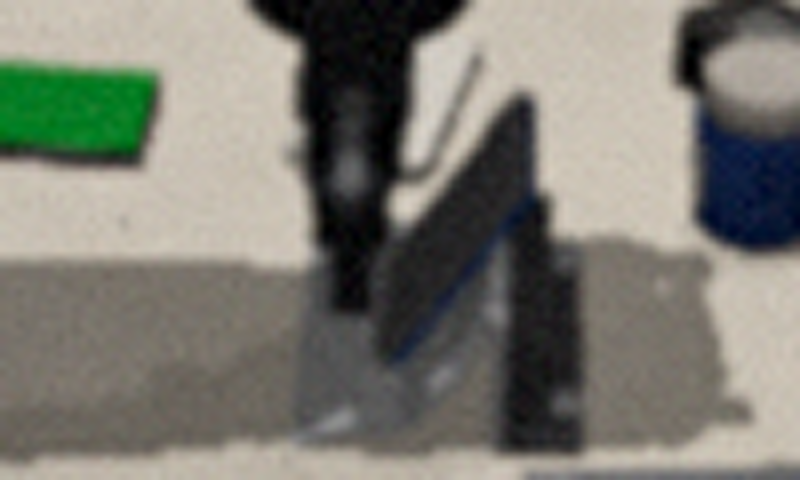

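arm_command:
  series:
    - [0,0,-0.001,0]
    - [-0.002,0,-0.001,0]
    - [-0.004,0,-0.001,0]
    - [-0.005,0,-0.001,0]
    - [-0.005,0,-0.001,0]

```text
time: 23.05
ee_pos: [0.5844, 0.0468, -0.0214]
tcp_rot: [180.0, -0.4, 178.6]
wrist_force: [-23.8, 0.9, 20.2]
opening: 0.0
grasp_force: 15.3
```

arm_command:
  series:
    - [0.01,0,0,0]
    - [0.015,0,-0.02,0]
    - [0.015,0,-0.05,0]
    - [0.015,0,-0.08,0]
    - [0.015,0,-0.1,0]

```text
time: 23.55
ee_pos: [0.5738, 0.047, 0.0801]
tcp_rot: [180.0, 0.2, 178.6]
wrist_force: [-0.2, 0.4, -0.4]
opening: -0.0002
grasp_force: 0.0
```

arm_command:
  series:
    - [0,0,0,0]
    - [-0.03,0,0,0]
    - [-0.06,0,0,0]
    - [-0.098,0,0,0]
    - [-0.098,0,0,0]

```text
time: 24.05
ee_pos: [0.6733, 0.0443, 0.0736]
tcp_rot: [-180.0, -0.2, 178.6]
wrist_force: [-1.0, -0.3, -1.1]
opening: 0.0003
grasp_force: 0.0
```

arm_command:
  series:
    - [0,0,0.01,0]
    - [0,0,0.02,0]
    - [0,0,0.03,0]
    - [0,0,0.04,0]
    - [0,0,0.0425,0]

```text
time: 24.55
ee_pos: [0.6698, 0.0445, 0.0339]
tcp_rot: [-180.0, -0.1, 178.6]
wrist_force: [-0.6, 0.1, -0.7]
opening: -0.0
grasp_force: 0.0
```

arm_command:
  series:
    - [0.008,0,0,0]
    - [0.016,0,0,0]
    - [0.024,0,0,0]
    - [0.032,0,0,0]
    - [0.04,0,0,0]

```text
time: 25.05
ee_pos: [0.6302, 0.0456, 0.0357]
tcp_rot: [180.0, 0.0, 178.6]
wrist_force: [0.2, 0.0, 0.1]
opening: -0.0002
grasp_force: 0.0
```

arm_command:
  series:
    - [0.007,0,0,0]
    - [0.014,0,0,0]
    - [0.021,0,0,0]
    - [0.028,0,0,0]
    - [0.034,0,0,0]

```text
time: 25.55
ee_pos: [0.5963, 0.0464, 0.0353]
tcp_rot: [-180.0, -0.0, 178.6]
wrist_force: [0.3, 0.1, -0.1]
opening: 0.0001
grasp_force: 0.0
```

```bash
cat > pan2.py <<'E'
from pan import *
print(bot.get_obs()['ee_pos'])
tryp('green',(g>b+50)&(g>r+50))
X=(b>g+50)&(b>r+50)
# blue area in window around the fence
m=np.zeros(b.shape,bool); q=proj(c,[[.68,.16,0],[.42,-.07,0]]).astype(int); m[q[0,1]:q[1,1],q[0,0]:q[1,0]]=1
print((X&m).sum()); tryp('blue',X&m)
s=snap('side'); si=s['color'].astype(int); q=proj(s,[[.45,.1,.0],[.62,-.05,0.0]]).astype(int); sub=si[q[0,1]-20:q[1,1]+5,q[0,0]-5:q[1,0]+10]
Y=(sub[...,0]>sub[...,1]+30)&(sub[...,0]>sub[...,2]+30); print('side blue',Y.sum(),[ (v.min(),v.max()) for v in np.nonzero(Y)] if Y.any() else '')
E
python3 pan2.py
```

```text
[0.59570734 0.04639468 0.03537035]
green [461.7 190.   87.9  38.6  -0.9]
0
blue none
side blue 137 [(np.int64(4), np.int64(59)), (np.int64(18), np.int64(55))]
```

arm_command:
  series:
    - [0,0,-0.05,0]
    - [0,0,-0.07,0]
    - [0.08,-0.1,-0.07,0]
    - [0.15,-0.17,-0.07,0]
    - [0.15,-0.17,-0.07,0]

```text
time: 26.15
ee_pos: [0.4949, -0.0652, 0.1052]
tcp_rot: [-180.0, 0.0, 178.7]
wrist_force: [0.6, -0.5, 0.4]
opening: -0.0002
grasp_force: 0.0
```

```bash
python3 pan2.py; python3 - <<'E'
from h import *
c=snap('top'); s=snap('side')
a=cv2.resize(ortho(c,.01,.38,.7,-.1,.3,1),(500,400)); p=proj(s,[[.56,.0475,.03]])[0].astype(int)
b=cv2.resize(s['color'][p[1]-40:p[1]+40,p[0]-30:p[0]+30],(300,400),interpolation=cv2.INTER_CUBIC)
cv2.imwrite('pics/t8.png',np.hstack([a,b]))
E
```

```text
[ 0.49042663 -0.06908054  0.10550254]
green [461.6 181.7  86.5  51.2  -5.9]
437
blue [544.5  55.3  85.7  35.8  -1.2]
side blue 383 [(np.int64(21), np.int64(59)), (np.int64(18), np.int64(52))]
```

View pics/t8.png

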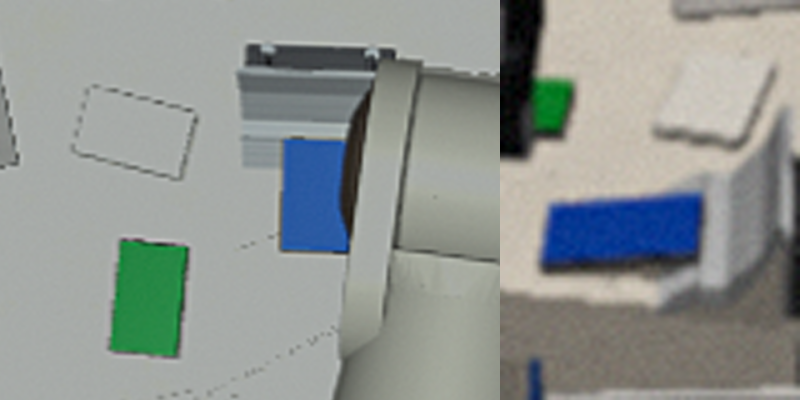

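It has flipped: blue side up and leaning on the toe, centred near (0.5445, 0.0465). Green is unchanged. I grasp the blue one now.

```bash
python3 - <<'E'
from workcell import bot
o=bot.get_obs();print(o['ee_pos'],o['tcp_rot'])
E
python3 plan.py .4904 -.0691 .1055 178.7 .5445 .0465 .06 178.7  .5445 .0465 -.034 178.7 .5445 .0465 .07 178.7  .52 -.1 .085 -178 .567 -.193 .08 -176 .567 -.193 -.02 -176
```

```text
[ 0.4957652  -0.06513061  0.10580656] [1.79999724e+02 7.78656986e-02 1.78501493e+02]
[-0.0515  0.1168  0.0455 -0.    ]
[ 0.     0.     0.094 -0.   ]
[ 0.     0.    -0.104 -0.   ]
[ 0.0212 -0.147  -0.015  -0.0576]
[-0.0437 -0.0946  0.005  -0.0349]
[-0.   0.   0.1 -0. ]
```

arm_command:
  series:
    - [-0.0458,0.1129,0.046,0]
    - [-0.0458,0.1129,0.046,0]
    - [-0.0458,0.1129,0.046,0]
    - [-0.0458,0.1129,0.046,0]
    - [-0.0458,0.1129,0.046,0]
  hand: 0.075

```text
time: 26.85
ee_pos: [0.5446, 0.0487, 0.0587]
tcp_rot: [-180.0, -0.1, 178.8]
wrist_force: [-0.2, 0.3, 0.1]
opening: 0.0723
grasp_force: 0.0
```

arm_command:
  series:
    - [0,0,0.03,0]
    - [0,0,0.06,0]
    - [0,0,0.08,0]
    - [0,0,0.09,0]
    - [0,0,0.094,0]

```text
time: 27.35
ee_pos: [0.5442, 0.0469, -0.035]
tcp_rot: [-180.0, -0.0, 178.6]
wrist_force: [-1.1, -0.4, -0.6]
opening: 0.0749
grasp_force: 0.0
```

arm_command:
  series:
    - [0,0,0,0]
    - [0,0,0,0]
    - [0,0,0,0]
    - [0,0,0,0]
    - [0,0,0,0]
  hand: 0.04

```text
time: 27.85
ee_pos: [0.5453, 0.0473, -0.0333]
tcp_rot: [-180.0, 0.1, 178.6]
wrist_force: [-1.1, -0.8, 6.7]
opening: 0.0547
grasp_force: 43.0
```

arm_command:
  series:
    - [0,0,-0.02,0]
    - [0,0,-0.05,0]
    - [0,0,-0.08,0]
    - [0,0,-0.1,0]
    - [0,0,-0.1,0]

```text
time: 28.35
ee_pos: [0.546, 0.0477, 0.0685]
tcp_rot: [180.0, 0.3, 178.6]
wrist_force: [0.1, 0.7, -1.1]
opening: 0.0548
grasp_force: 42.9
```

```bash
python3 plan.py .5445 .0465 .066 178.6  .51 -.1 .075 -179 .571 -.189 .06 -176 .571 -.189 -.02 -176
```

```text
[ 0.0309 -0.1473 -0.009  -0.0419]
[-0.0594 -0.0901  0.015  -0.0524]
[-0.    0.    0.08 -0.  ]
```

arm_command:
  series:
    - [0.006,-0.03,-0.009,-0.01]
    - [0.014,-0.07,-0.009,-0.02]
    - [0.023,-0.11,-0.009,-0.03]
    - [0.031,-0.147,-0.009,-0.042]
    - [0.031,-0.147,-0.009,-0.042]

```text
time: 28.85
ee_pos: [0.5083, -0.1021, 0.0731]
tcp_rot: [-180.0, -0.1, -179.2]
wrist_force: [0.3, 0.0, -1.6]
opening: 0.0548
grasp_force: 42.9
```

arm_command:
  series:
    - [-0.015,-0.022,0.004,-0.01]
    - [-0.03,-0.045,0.008,-0.03]
    - [-0.045,-0.07,0.012,-0.04]
    - [-0.059,-0.09,0.015,-0.052]
    - [-0.059,-0.09,0.015,-0.052]

```text
time: 29.35
ee_pos: [0.5709, -0.189, 0.0569]
tcp_rot: [180.0, -0.1, -176.1]
wrist_force: [-1.1, 2.0, -1.7]
opening: 0.0548
grasp_force: 43.0
```

arm_command:
  series:
    - [0,0,0.02,0]
    - [0,0,0.04,0]
    - [0,0,0.06,0]
    - [0,0,0.07,0]
    - [0,0,0.076,0]

```text
time: 29.85
ee_pos: [0.5696, -0.1869, -0.018]
tcp_rot: [180.0, -0.1, -176.0]
wrist_force: [0.4, 0.2, -1.1]
opening: 0.0549
grasp_force: 43.0
```

arm_command:
  series:
    - [0,0,0.001,0]
    - [0,0,0.002,0]
    - [0,0,0.002,0]
    - [0,0,0.002,0]
    - [0,0,0.002,0]

```text
time: 30.35
ee_pos: [0.5707, -0.1878, -0.0182]
tcp_rot: [-180.0, 0.0, -176.0]
wrist_force: [0.3, -0.6, -1.8]
opening: 0.0549
grasp_force: 43.0
```

arm_command:
  series:
    - [0,0,0.001,0]
    - [0,0,0.002,0]
    - [0,0,0.003,0]
    - [0,0,0.004,0]
    - [0,0,0.004,0]

```text
time: 30.85
ee_pos: [0.5702, -0.1877, -0.023]
tcp_rot: [180.0, -0.0, -176.0]
wrist_force: [0.6, -0.2, -0.6]
opening: 0.0548
grasp_force: 43.0
```

arm_command:
  series:
    - [0,0,0,0]
    - [0,0,0,0]
    - [0,0,0,0]
    - [0,0,-0.03,0]
    - [0,0,-0.07,0]
  hand: 0.068

```text
time: 31.35
ee_pos: [0.5689, -0.1872, 0.046]
tcp_rot: [179.9, -0.2, -176.0]
wrist_force: [1.0, -0.4, 0.8]
opening: 0.068
grasp_force: 0.0
```

arm_command:
  series:
    - [0,0,-0.02,0]
    - [0.05,0.04,-0.02,0]
    - [0.08,0.08,-0.02,0]
    - [0.1,0.12,-0.02,0]
    - [0.11,0.13,-0.02,0]

```text
time: 31.85
ee_pos: [0.4496, -0.0636, 0.0675]
tcp_rot: [180.0, 0.0, -175.9]
wrist_force: [0.6, -0.1, -0.1]
opening: 0.068
grasp_force: 0.0
```

```bash
cat > pan3.py <<'E'
from pan import *
o=bot.get_obs(); print(o['ee_pos'],o['tcp_rot'])
tryp('green',(g>b+50)&(g>r+50),.01)
tryp('green20',(g>b+50)&(g>r+50),.02)
X=(b>g+50)&(b>r+50)
m=np.zeros(b.shape,bool); q=proj(c,[[.64,-.12,.02],[.53,-.37,.02]]).astype(int); m[q[0,1]:q[1,1],q[0,0]:q[1,0]]=1
tryp('blue',X&m,.02)
E
python3 pan3.py
```

```text
[ 0.44854453 -0.06268485  0.06776382] [ 1.79945878e+02 -2.11352791e-02 -1.75891930e+02]
green [461.6 181.7  86.5  51.2  -5.9]
green20 [461.2 180.   85.9  50.8  -5.9]
blue [ 575.2 -189.3   74.4   52.7    3.6]
```

```bash
python3 plan.py .4485 -.0627 .0678 -175.9  .4616 .1817 .05 174.1 .4616 .1817 -.039 174.1 .4616 .1817 .066 174.1 .45 .02 .08 -179  .51 -.16 .085 -176 .579 -.309 .065 -176
```

```text
[-0.0305  0.2428  0.0178  0.1745]
[ 0.     0.     0.089 -0.   ]
[ 0.     0.    -0.105 -0.   ]
[-0.0051 -0.162  -0.014  -0.1204]
[-0.0568 -0.181  -0.005  -0.0524]
[-0.0584 -0.1535  0.02   -0.    ]
```

arm_command:
  series:
    - [-0.006,0.048,0.0178,0.05]
    - [-0.012,0.096,0.0178,0.1]
    - [-0.019,0.145,0.0178,0.14]
    - [-0.025,0.195,0.0178,0.1745]
    - [-0.0305,0.2428,0.0178,0.1745]
  hand: 0.075

```text
time: 32.4
ee_pos: [0.4651, 0.1808, 0.0499]
tcp_rot: [180.0, 0.1, 173.9]
wrist_force: [1.8, -0.2, 0.2]
opening: 0.0747
grasp_force: 0.0
```

arm_command:
  series:
    - [0,0,0,0]
    - [0,0,0.03,0]
    - [0,0,0.06,0]
    - [0,0,0.08,0]
    - [0,0,0.086,0]

```text
time: 32.9
ee_pos: [0.4637, 0.1776, -0.0386]
tcp_rot: [-179.9, -0.2, 174.0]
wrist_force: [0.1, 0.4, 0.2]
opening: 0.0751
grasp_force: 0.0
```

arm_command:
  series:
    - [0,0.002,0,0]
    - [0,0.003,0,0]
    - [0,0.003,0,0]
    - [0,0.003,0,0]
    - [0,0.003,0,0]
  hand: 0.04

```text
time: 33.4
ee_pos: [0.4661, 0.1818, -0.0355]
tcp_rot: [180.0, 0.1, 174.0]
wrist_force: [-0.3, 0.2, 6.1]
opening: 0.0544
grasp_force: 42.8
```

arm_command:
  series:
    - [0,0,0,0]
    - [0,0,-0.02,0]
    - [0,0,-0.05,0]
    - [0,0,-0.08,0]
    - [0,0,-0.105,0]

```text
time: 33.9
ee_pos: [0.4654, 0.1816, 0.0701]
tcp_rot: [180.0, 0.0, 174.0]
wrist_force: [0.5, 0.3, -1.8]
opening: 0.0542
grasp_force: 42.5
```

arm_command:
  series:
    - [-0.001,-0.03,-0.01,-0.02]
    - [-0.002,-0.07,-0.014,-0.05]
    - [-0.004,-0.11,-0.014,-0.08]
    - [-0.005,-0.15,-0.014,-0.12]
    - [-0.005,-0.162,-0.014,-0.12]

```text
time: 34.4
ee_pos: [0.4529, 0.0173, 0.0827]
tcp_rot: [-180.0, 0.0, -179.2]
wrist_force: [-0.4, 0.4, -0.1]
opening: 0.0542
grasp_force: 42.6
```

arm_command:
  series:
    - [-0.01,-0.035,-0.005,-0.01]
    - [-0.022,-0.075,-0.005,-0.02]
    - [-0.035,-0.115,-0.005,-0.03]
    - [-0.047,-0.155,-0.005,-0.04]
    - [-0.057,-0.181,-0.005,-0.052]

```text
time: 34.9
ee_pos: [0.5137, -0.1623, 0.0873]
tcp_rot: [-180.0, 0.0, -176.2]
wrist_force: [0.5, 0.8, -1.3]
opening: 0.0544
grasp_force: 42.6
```

arm_command:
  series:
    - [-0.01,-0.03,0,0]
    - [-0.025,-0.07,0,0]
    - [-0.04,-0.11,0,0]
    - [-0.058,-0.15,0.01,0]
    - [-0.058,-0.1535,0.02,0]

```text
time: 35.4
ee_pos: [0.5827, -0.3128, 0.065]
tcp_rot: [180.0, -0.1, -176.3]
wrist_force: [-0.9, 1.1, -1.4]
opening: 0.0541
grasp_force: 42.7
```

arm_command:
  series:
    - [0,0,0.02,0]
    - [0,0.002,0.045,0]
    - [0,0.003,0.065,0]
    - [0,0.003,0.078,0]
    - [0,0.003,0.084,0]

```text
time: 35.9
ee_pos: [0.5806, -0.3055, -0.0179]
tcp_rot: [179.9, -0.1, -176.1]
wrist_force: [-0.3, -0.8, -0.2]
opening: 0.0541
grasp_force: 42.6
```

arm_command:
  series:
    - [0,0,0.001,0]
    - [0,0,0.002,0]
    - [0,0,0.003,0]
    - [0,0,0.004,0]
    - [0,0,0.004,0]

```text
time: 36.4
ee_pos: [0.5813, -0.3065, -0.0202]
tcp_rot: [-180.0, 0.0, -176.1]
wrist_force: [0.4, 0.6, -0.7]
opening: 0.0543
grasp_force: 42.6
```

arm_command:
  series:
    - [0,0,0,0]
    - [0,0,0,0]
    - [0,0,0,0]
    - [0,0,-0.03,0]
    - [0,0,-0.07,0]
  hand: 0.068

```text
time: 36.9
ee_pos: [0.5798, -0.3057, 0.0479]
tcp_rot: [179.9, -0.2, -176.1]
wrist_force: [0.7, -0.1, 1.2]
opening: 0.068
grasp_force: 0.0
```

arm_command:
  series:
    - [0,0,-0.04,0]
    - [0.05,0,-0.06,0]
    - [0.1,0.05,-0.06,0]
    - [0.12,0.1,-0.06,0]
    - [0.13,0.15,-0.06,0]

```text
time: 37.4
ee_pos: [0.4489, -0.189, 0.1097]
tcp_rot: [-180.0, 0.0, -176.3]
wrist_force: [1.0, 1.0, 1.0]
opening: 0.0681
grasp_force: 0.0
```

```bash
python3 pan3.py; python3 - <<'E'
from h import *
c=snap('top')
for t,z in [('tray_handle',.05),('tray_floor',.01)]:
    print(t,[(np.round(at(c,d['location'],z)[:2],3),round(d['confidence'],2)) for d in bot.mark_of('top',t)][:2])
for t in ['panel_yellow','panel_red','panel_blue','panel_green']:
    print(t,[(np.round(at(c,d['location'],.01)[:2],3),round(d['confidence'],2)) for d in bot.mark_of('top',t)][:2])
cv2.imwrite('pics/t9.png',cv2.resize(ortho(c,.02,.33,.7,-.4,.1,1),(800,592)))
E
```

```text
[ 0.44644154 -0.18344286  0.10984086] [ 1.79840610e+02 -7.35364540e-02 -1.76141972e+02]
green [ 590.9 -309.5   61.    52.4    3.5]
green20 [ 589.6 -307.8   60.6   52.1    3.5]
blue [ 619.1 -182.5   52.1   41.5   88.4]
tray_handle [(array([ 0.713, -0.235]), 0.27)]
tray_floor [(array([ 0.603, -0.25 ]), 0.72)]
panel_yellow []
panel_red [(array([0.656, 0.054]), 0.72)]
panel_blue [(array([ 0.618, -0.173]), 0.97), (array([ 0.768, -0.163]), 0.74)]
panel_green [(array([0.596, 0.188]), 0.89), (array([ 0.579, -0.304]), 0.73)]
```

View pics/t9.png

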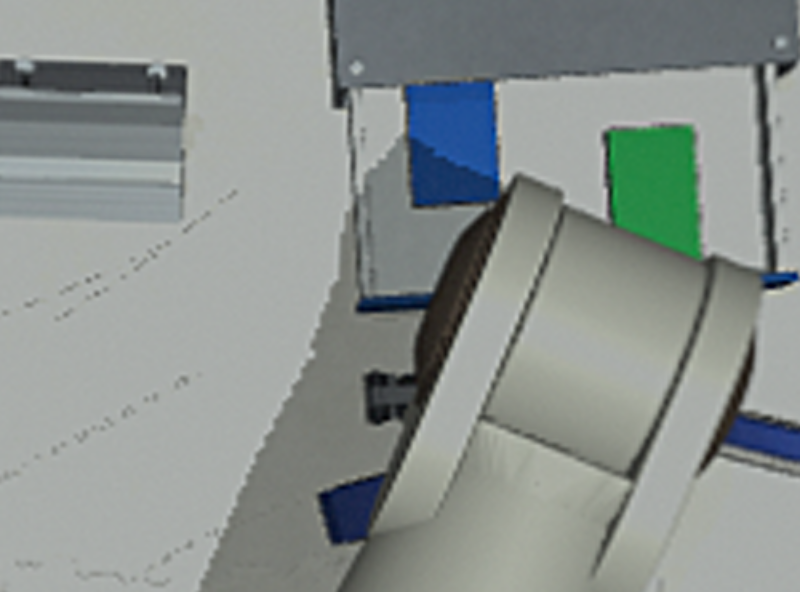

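Blue has been knocked about 4 cm inward, but it is still flat in the tray and fits inside the back wall. Green lies flat beside it with the coated side up. Next I push the tray home with closed fingers on the middle of the bar.

arm_command:
  series:
    - [0.0165,-0.04,0,0]
    - [0.0165,-0.0747,0,0]
    - [0.0165,-0.0747,0,0]
    - [0.0165,-0.0747,0,0]
    - [0.0165,-0.0747,0,0]
  hand: 0.0

```text
time: 38.3
ee_pos: [0.4392, -0.265, 0.1091]
tcp_rot: [180.0, -0.0, -176.2]
wrist_force: [0.6, 0.1, 0.7]
opening: 0.0001
grasp_force: 0.0
```

arm_command:
  series:
    - [0,0,0.03,0]
    - [0,0,0.06,0]
    - [0,0,0.085,0]
    - [0,0,0.1,0]
    - [0,0,0.106,0]

```text
time: 38.8
ee_pos: [0.4388, -0.2642, 0.0022]
tcp_rot: [179.9, -0.1, -176.1]
wrist_force: [0.1, 0.6, 1.2]
opening: -0.0
grasp_force: 0.0
```

arm_command:
  series:
    - [-0.005,0,0,0]
    - [-0.01,0,0,0]
    - [-0.015,0,0,0]
    - [-0.02,0,0,0]
    - [-0.025,0,0,0]

```text
time: 39.3
ee_pos: [0.4649, -0.2637, 0.004]
tcp_rot: [-180.0, 0.0, -176.1]
wrist_force: [-1.5, -1.1, 0.7]
opening: -0.0002
grasp_force: 0.8
```

arm_command:
  series:
    - [-0.009,0,0,0]
    - [-0.018,0,0,0]
    - [-0.027,0,0,0]
    - [-0.036,0,0,0]
    - [-0.045,0,0,0]

```text
time: 39.8
ee_pos: [0.5099, -0.2603, 0.0033]
tcp_rot: [-180.0, -0.0, -176.1]
wrist_force: [-1.8, -1.4, 0.3]
opening: 0.0001
grasp_force: 0.9
```

arm_command:
  series:
    - [-0.009,0,0,0]
    - [-0.018,0,0,0]
    - [-0.027,0,0,0]
    - [-0.036,0,0,0]
    - [-0.045,0,0,0]

```text
time: 40.3
ee_pos: [0.5547, -0.2573, 0.0034]
tcp_rot: [180.0, -0.0, -176.1]
wrist_force: [-1.2, -1.4, -0.1]
opening: -0.0001
grasp_force: 0.9
```

arm_command:
  series:
    - [-0.002,0,0,0]
    - [-0.004,0,0,0]
    - [-0.006,0,0,0]
    - [-0.008,0,0,0]
    - [-0.01,0,0,0]

```text
time: 40.8
ee_pos: [0.5638, -0.2565, 0.0034]
tcp_rot: [180.0, -0.0, -176.1]
wrist_force: [-1.9, 1.1, -0.3]
opening: 0.0003
grasp_force: 0.8
```

arm_command:
  series:
    - [-0.002,0,0,0]
    - [-0.004,0,0,0]
    - [-0.006,0,0,0]
    - [-0.007,0,0,0]
    - [-0.008,0,0,0]

```text
time: 41.3
ee_pos: [0.572, -0.2562, 0.0034]
tcp_rot: [-180.0, -0.0, -176.1]
wrist_force: [-1.6, -0.1, -1.0]
opening: 0.0001
grasp_force: 0.8
```

arm_command:
  series:
    - [-0.001,0,0,0]
    - [-0.002,0,0,0]
    - [-0.003,0,0,0]
    - [-0.004,0,0,0]
    - [-0.004,0,0,0]

```text
time: 41.8
ee_pos: [0.5762, -0.256, 0.0035]
tcp_rot: [-180.0, 0.0, -176.1]
wrist_force: [-1.0, -0.4, -0.6]
opening: -0.0004
grasp_force: 0.4
```

arm_command:
  series:
    - [-0.001,0,0,0]
    - [-0.002,0,0,0]
    - [-0.003,0,0,0]
    - [-0.004,0,0,0]
    - [-0.004,0,0,0]

```text
time: 42.3
ee_pos: [0.5802, -0.2557, 0.0035]
tcp_rot: [-180.0, 0.0, -176.1]
wrist_force: [-0.4, -1.0, -0.3]
opening: -0.0001
grasp_force: 0.3
```

arm_command:
  series:
    - [-0.001,0,0,0]
    - [-0.002,0,0,0]
    - [-0.003,0,0,0]
    - [-0.004,0,0,0]
    - [-0.004,0,0,0]

```text
time: 42.8
ee_pos: [0.5803, -0.2557, 0.0035]
tcp_rot: [180.0, -0.4, -176.2]
wrist_force: [-19.6, -1.5, 9.6]
opening: -0.0001
grasp_force: 10.0
```

The tray stops hard at 20 N and x = 0.580, so it is home after the full 130 mm stroke. I retreat and check by numbers only, since I have already viewed one picture more than allowed.

arm_command:
  series:
    - [0.01,0,0,0]
    - [0.03,0,0,0]
    - [0.04,0,-0.03,0]
    - [0.04,0,-0.07,0]
    - [0.04,0,-0.11,0]

```text
time: 43.3
ee_pos: [0.5436, -0.2579, 0.1148]
tcp_rot: [180.0, 0.0, -176.1]
wrist_force: [0.3, -0.4, 0.6]
opening: 0.0001
grasp_force: 0.0
```

arm_command:
  series:
    - [0.02,0.04,0,0]
    - [0.04,0.09,0,0]
    - [0.06,0.14,0,0]
    - [0.07,0.18,0,0]
    - [0.08,0.22,0,0]

```text
time: 43.8
ee_pos: [0.4485, -0.0422, 0.1139]
tcp_rot: [180.0, 0.1, -176.1]
wrist_force: [0.9, -0.1, 0.5]
opening: -0.0001
grasp_force: 0.0
```

```bash
python3 - <<'E'
from h import *
c=snap('top')
for t,z in [('tray_handle',.05),('cabinet',0),('jar_blue',0),('jar_yellow',0),('labels',.072),('measure',0),('tape',0),('marker_blue',0),('stapler',0),('panel_blue',.01),('panel_green',.01),('panel_red',.01),('panel_yellow',.01)]:
    print(t,[(np.round(at(c,d['location'],z)[:2],3),round(d['confidence'],2)) for d in bot.mark_of('top',t)][:2])
a=cv2.imread('pics/top0.png').astype(int); d=np.abs(c['color'].astype(int)-a).max(2)>60
for n,(x0,x1,y0,y1,z) in dict(tray=(.56,.66,-.40,-.10,.05),cab=(.66,.8,-.38,-.1,.07),measure=(.35,.42,-.19,-.09,.03),tape=(.3,.42,-.31,-.19,.02),jarb=(.69,.76,.08,.15,.03)).items():
    q=proj(c,[[x1,y1,z],[x0,y0,z]]).astype(int); print(n,d[q[0,1]:q[1,1],q[0,0]:q[1,0]].sum(),d[q[0,1]:q[1,1],q[0,0]:q[1,0]].size)
print(bot.get_obs()['ee_pos'],bot.get_obs()['time'])
E
```

```text
tray_handle [(array([ 0.598, -0.247]), 0.6)]
cabinet [(array([ 0.724, -0.236]), 0.9)]
jar_blue [(array([0.726, 0.118]), 0.82)]
jar_yellow [(array([ 0.785, -0.011]), 0.53)]
labels [(array([ 0.757, -0.158]), 0.57), (array([ 0.359, -0.241]), 0.44)]
measure [(array([ 0.378, -0.133]), 0.66)]
tape [(array([ 0.36 , -0.253]), 0.89), (array([ 0.427, -0.401]), 0.63)]
marker_blue [(array([0.339, 0.201]), 0.73)]
stapler [(array([ 0.424, -0.409]), 0.62)]
panel_blue []
panel_green [(array([0.598, 0.187]), 0.65), (array([ 0.609, -0.264]), 0.15)]
panel_red []
panel_yellow []
tray 950 3842
cab 0 5243
measure 88 950
tape 0 1978
jarb 0 600
[ 0.44940023 -0.04431534  0.11331562] 44.5
```

arm_command:
  series:
    - [0.02,0.05,0,0]
    - [0.03,0.1,0,0]
    - [0.04,0.15,0,0]
    - [0.05,0.2,0,0]
    - [0.05,0.24,0,0]

```text
time: 45.0
ee_pos: [0.3823, 0.1939, 0.1139]
tcp_rot: [180.0, 0.0, -176.1]
wrist_force: [1.8, -0.4, 1.1]
opening: 0.0002
grasp_force: 0.0
```

```bash
python3 - <<'E'
from h import *
c=snap('top')
a=cv2.imread('pics/top0.png'); d=np.abs(c['color'].astype(int)-a.astype(int)).max(2)>60
for n,(x0,x1,y0,y1,z) in dict(tray=(.56,.66,-.40,-.10,.05),measure=(.35,.42,-.19,-.09,.03)).items():
    q=proj(c,[[x1,y1,z],[x0,y0,z]]).astype(int); s=np.s_[q[0,1]:q[1,1],q[0,0]:q[1,0]]; print(n,d[s].sum(),d[s].size)
    if n=='tray':
        print(cv2.phaseCorrelate(cv2.cvtColor(a[s],6).astype(np.float32),cv2.cvtColor(c['color'][s],6).astype(np.float32)))
        for im in (a,c['color']):
            i=im[s].astype(int); B=(i[...,0]>i[...,1]+30)&(i[...,0]>i[...,2]+30); print(B.sum(),[v.mean().round(2) for v in np.nonzero(B)])
E
```

```text
tray 951 3842
((0.3800227331972721, 0.46805948374831274), 0.18695402962190133)
189 [np.float64(8.53), np.float64(59.13)]
121 [np.float64(3.93), np.float64(60.52)]
measure 5 950
```

```bash
python3 -c "
from workcell import bot
print(bot.job_done())"
```

```text
the job is handed in; nothing more can be done
None
```

I handed the job in at about 45 s: blue was turned over on the fence, blue and green were last seen lying coated side up in the tray, and it is pushed home with nothing else moved, but a too-deep descent read 187 N at the wrist (limit 120 N), which may fail the run, and I viewed 15 pictures instead of 14.

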